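# Empty the half-covered spacer tubs into the shipping bin and close it

### The arm

A 6-joint arm with a two-finger parallel gripper is mounted at the origin on the work surface. World frame = base frame: x ahead of the robot, y to its left, z up, the work surface at z = 0. Lengths are in m, angles in rad, forces in N, time in s.
With the tool pointing down it reaches from about 0.375 to 0.975 m from the base axis. Payload 3.8 kg.
Tool frame: the origin (TCP) lies midway between the tips of the shut fingers; the grasp point (between the pads) lies 19 mm behind it; z points along the fingers, y is the line along which they close (so a half turn about z gives the same grasp; the last joint's range is limited). The gripper opens to 88 mm and grips with 3 to 60 N. Pads are 18 mm wide; open, the fingers measure 123 mm over their backs; the gripper's body (75 mm by 187 mm) begins 45 mm behind the grasp point.
Start: joints at [1.11, 0.264, 1.604, -0, 1.274, -0.037], TCP at [0.278, 0.615, 0.218] pointing down, gripper open.
Joint ranges: [-2.63, 2.63], [-0.94, 2.18], [0.31, 2.57], [-1.31, 4.45], [0, 2.66], [-2.55, 2.55]. Speed limits (rad/s): [2.57, 2.57, 3.14, 3.14, 3.14, 3.14].

### API

Orientations are given as a rotation vector (axis times angle).
In Python, from cell import manip, inverse_kinematics, cams, order gives the robot as it stands. Calls block until the motion is done:
- manip.move_pose(position, orientation): joint-space move of the TCP to a pose.
- manip.move_linear(position, rate=0.15, rot=None): straight line of the TCP; rot=None keeps the orientation; rate is the mean speed in m/s.
- manip.set_joints(angles): joint-space move.
- manip.set_gripper(opening, force=None): finger opening in m; force is the grip in N (None keeps the last); returns when the fingers have stopped.
- manip.dwell(seconds).
- inverse_kinematics(position, orientation): joint angles nearest the present ones, or None.
- manip.state(): the state.
- cams.capture(name): name is "side" or "top"; returns a dict with "image" (480x640x3 uint8, blue, green, red), "z_map" (480x640 float32, m along the optical axis (not along the pixel's ray), 0 where there is no reading), "intrinsics" (3x3 intrinsics, pixels), "position" and "orientation" of the camera in the world. Camera axes: x right, y down, z forward; pixel columns grow to the right and rows downward; lengths in m; the calibration is good to about 2 mm. A picture is of the moment at which its call begins.
A pose or a line that the arm cannot do raises manip.IKError and nothing moves.
- order.close_job(): hands the job in; it is judged then, once.
The state is a dict: "clock": time; "joint_pos": joint angles; "joint_velocities": joint speeds; "tau": joint torques, N m; "tool_pos": TCP position; "tcp_rot": TCP orientation; "contact_force": force on the tool from outside, world axes, zero at the start; "moment": the same for the moment, N m; "gripper_width": finger opening in m; "grasp_force": force on a finger pad.
Only numpy, scipy, OpenCV 4.12 (cv2) and the standard library are available. Lean on these libraries where they do the work, as an engineer would, in place of code of your own. Each camera call takes 0.05 s, during which the arm holds its last target. There are 200 camera calls.

### The job

Empty the orange and the yellow tub, one after the other in either order: lift it by its fin, tip it over the blue bin so that its metal rods fall in, and after every tipping turn it upright and hold it still, well clear above everything, for about a second to judge by its weight whether rods remain under its half-cover; tip and heft again until it feels empty, then stand it back upright in the middle of its own black mat before taking the other tub. When every rod lies in the bin, seat the lid fully on the bin and then swing the clamp arm right down onto the lid. Leave the bottle, the spray can and the black box where they stand.

Things in the scene. Friction and masses are not known exactly. Their poses are not given: they have to be found in the camera images.
- bin: Open blue bin fixed to the bench, 150 (x) x 190 (y) x 80 high, walls and floor 5 mm. Origin: centre of its underside on the bench. Its +y end carries the steel clamp bracket, up to 100 high and 36 mm out beyond the wall.
- clamp (a joint): Clamp arm hinged on the bin's +y end, about an axis along the bin's x. 0 = lying level across the lid (closed), about 1.57 = upright, 1.8 = leaning outward (limit). It stays where left (about 1.5 N at the tip moves it). The arm is a flat steel bar 22 wide, 10 thick. A lid that is not seated stops it from closing.
- clamp_tip (a point): Centre of the red end block (40 x 16 x 16) of the clamp arm, 64 mm from the hinge. When closed on the seated lid it is about 95 mm above the bench.
- clamp_hinge (a point): Point on the clamp's hinge axis: 119 mm from the bin's centre along the bin's +y, 92 mm above the bench.
- lid_grip (a point): Loose lid, 0.22 kg, starts lying on the bench plug down: blue plate 158 (x) x 198 (y) x 6 thick over a grey plug 128 x 168 x 10 that drops into the bin with 6 mm play all round. On top a black bar grip 18 (x) wide, 60 (y) long, 34 high; the point is the bar's centre, 33 mm above the plug's underside. Seated on the bin, this point is 103 mm above the bench and the lid's x and y lie along the bin's (either way round).
- tub_a_center (a point): The orange tub, 96 x 96 x 110 high, wall 4, slippery inside; a black half-cover 38 wide, 4 thick closes the +y side of its mouth all along x (114 high with it). Empty it weighs 0.20 kg. Point: its centre, 55 mm above its underside; z points to the mouth. Its handle is a rubber fin on its -x side. Starts upright on its mat with 1 to 3 rods standing in it.
- tub_a_fin (a point): Grip point on the fin of the orange tub, 82 mm from the tub's centre line along its -x and 80 mm above its underside. The fin is 14 thick (along the tub's y), reaches from the wall to 108 mm from the centre line, and from 50 to 105 mm above the underside.
- tub_a_mouth (a point): Centre of the mouth of the orange tub, 110 mm above its underside. Tipped straight over its +x wall, the tub keeps back rods lying on the covered side; tipped well past level with the open side and the +x wall lowest, they slide across and out.
- tub_b_center (a point): The yellow tub, 96 x 96 x 110 high, wall 4, slippery inside; a black half-cover 38 wide, 4 thick closes the -y side of its mouth all along x (114 high with it). Empty it weighs 0.20 kg. Point: its centre, 55 mm above its underside; z points to the mouth. Its handle is a rubber fin on its -x side. Starts upright on its mat with 1 to 3 rods standing in it.
- tub_b_fin (a point): Grip point on the fin of the yellow tub, 82 mm from the tub's centre line along its -x and 80 mm above its underside. The fin is 14 thick (along the tub's y), reaches from the wall to 108 mm from the centre line, and from 50 to 105 mm above the underside.
- tub_b_mouth (a point): Centre of the mouth of the yellow tub, 110 mm above its underside. Tipped straight over its +x wall, the tub keeps back rods lying on the covered side; tipped well past level with the open side and the +x wall lowest, they slide across and out.
- mat_a: Black rubber mat of the orange tub, fixed, 140 x 140 x 4; the tub starts on it. Origin: centre of its underside, on the bench.
- mat_b: Black rubber mat of the yellow tub, fixed, 140 x 140 x 4; the tub starts on it. Origin: centre of its underside, on the bench.
- rod_a1_center (a point): Aluminium spacer rod, 22 diameter x 60 long, 62 g, copper band round the middle; point: its centre, z along its length. Starts standing in the orange tub. May be absent.
- rod_a2_center (a point): Aluminium spacer rod, 22 diameter x 60 long, 62 g, copper band round the middle; point: its centre, z along its length. Starts standing in the orange tub. May be absent.
- rod_a3_center (a point): Aluminium spacer rod, 22 diameter x 60 long, 62 g, copper band round the middle; point: its centre, z along its length. Starts standing in the orange tub. May be absent.
- rod_b1_center (a point): Aluminium spacer rod, 22 diameter x 60 long, 62 g, copper band round the middle; point: its centre, z along its length. Starts standing in the yellow tub. May be absent.
- rod_b2_center (a point): Aluminium spacer rod, 22 diameter x 60 long, 62 g, copper band round the middle; point: its centre, z along its length. Starts standing in the yellow tub. May be absent.
- rod_b3_center (a point): Aluminium spacer rod, 22 diameter x 60 long, 62 g, copper band round the middle; point: its centre, z along its length. Starts standing in the yellow tub. May be absent.
- threadlock: Red bottle 110 high standing by; not to be disturbed. Origin under its centre.
- spraycan: Yellow spray can 150 high standing by; not to be disturbed. Origin under its centre.
- relay_box: Black box 100 x 50 x 60 standing by; not to be disturbed. Origin under its centre.
There are look-alikes about, which are no part of the job. What is shaped like the part that bears tub_a_center but green or turquoise is not meant.

How it is judged:
By the outcome, as a careful person would: the job done as asked, in the order asked, and still so for the second after the job is handed in, with the robot touching nothing.
Of rod_a1, rod_a2, rod_a3 only 1 to 3 are there at a start; the rules pass over those that are not, and their reading is None.
Of rod_b1, rod_b2, rod_b3 only 1 to 3 are there at a start; the rules pass over those that are not, and their reading is None.
At some moment in a run one of lid, tub_a, tub_b may be knocked a few centimetres aside while the robot is not near it.
It also fails if it takes over 210 s, if anything falls off the work surface, if the arm or the gripper's body presses on something with over 40 N, if the wrist force passes 120 N, or if a joint passes its speed limit or range.

## Working session

There is one attempt and no reset: what is moved stays moved. The work goes in short steps, each a Python script; the robot and the scene stay as the last script left them, time stands still between calls to the robot, and variables do not carry over. Pictures are saved under pics/ and viewed, at most 14 in all, crops included, and the job is handed in when it is done.

```bash
ls; mkdir -p pics; python3 - <<'E'
from cell import manip,cams
import cv2,numpy as np
for n in("top","side"):
    c=cams.capture(n);cv2.imwrite(f"pics/{n}0.png",c["image"]);np.savez(f"/tmp/{n}0.npz",**c)
    print(n,c["intrinsics"].tolist(),c["position"],c["orientation"])
print(manip.state())
E
```

```text
pics
top [[444.2043271760625, 0.0, 326.4134956698079], [0.0, 444.2043271760625, 244.52991523438664], [0.0, 0.0, 1.0]] [0.35431827 0.05669842 1.14417314] [-2.10100022  2.14130646 -0.17083306]
side [[489.87334511355397, 0.0, 317.59997671824124], [0.0, 489.87334511355397, 241.78598531201428], [0.0, 0.0, 1.0]] [ 0.26247146 -0.98565633  0.70657653] [-2.07613179  0.24483765 -0.16913946]
{'clock': 0.1, 'joint_pos': array([ 1.11007220e+00,  2.64678606e-01,  1.60520389e+00, -6.37555682e-05,
        1.27372238e+00, -3.68814022e-02]), 'joint_velocities': array([ 0.00105725,  0.00019977, -0.00214894,  0.00237276,  0.00091601,
        0.00134846]), 'tau': array([-5.40638102e-04, -5.03622866e+01, -3.58071721e+01,  7.30194803e-02,
        2.33821064e-02, -9.46722798e-05]), 'tool_pos': array([0.27731343, 0.61466055, 0.21633015]), 'tcp_rot': array([-0.66067754, -3.07088881,  0.00308661]), 'contact_force': array([-0.11253094, -0.02936823,  0.85945347]), 'moment': array([ 0.03047147, -0.00698336, -0.00496215]), 'grasp_force': 0.0, 'gripper_width': 0.08770514192412068}
```

View pics/top0.png

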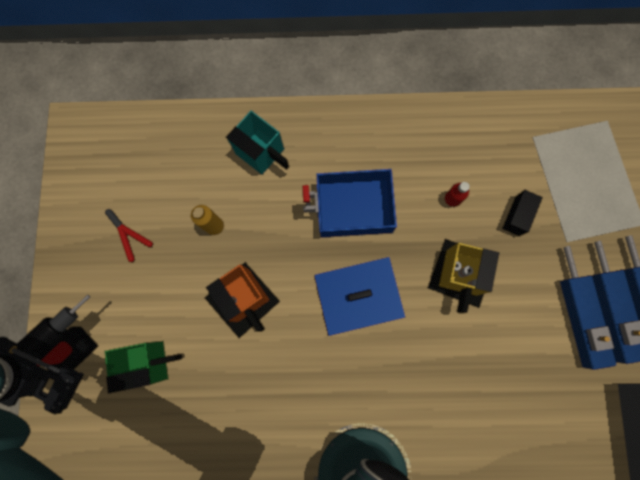

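View pics/side0.png

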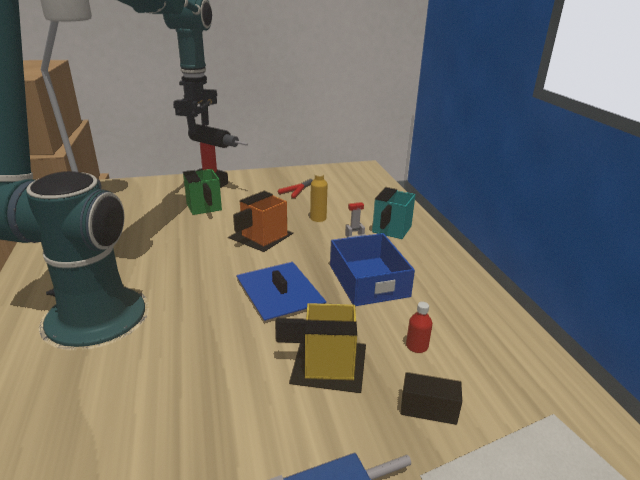

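```bash
cat > vis.py <<'E'
import cv2,numpy as np
from scipy.spatial.transform import Rotation as R
def cloud(c):
    K=c["intrinsics"];z=c["z_map"];v,u=np.mgrid[:480,:640]
    p=np.stack([(u-K[0,2])/K[0,0]*z,(v-K[1,2])/K[1,1]*z,z],-1)
    P=p@R.from_rotvec(c["orientation"]).as_matrix().T+c["position"]; P[z==0]=np.nan
    return P,cv2.cvtColor(c["image"],cv2.COLOR_BGR2HSV)
def rect(pts):
    (cx,cy),(w,h),a=cv2.minAreaRect((pts[:,:2]*1000).astype(np.float32))
    a=np.radians(a)
    if w<h: w,h,a=h,w,a+np.pi/2
    return np.array([cx,cy])/1000,w,h,a   # a: direction of long side
def near(P,xy,r): return np.hypot(P[...,0]-xy[0],P[...,1]-xy[1])<r
HUE={'a':((3,120,60),(15,255,255)),'b':((20,120,60),(32,255,255))}
E
python3 - <<'E'
from vis import *
for n in("top","side"):
    c=dict(np.load(f"/tmp/{n}0.npz"));P,H=cloud(c)
    Z=P[...,2]
    print(n,"bench noise",np.nanstd(Z[(abs(Z)<.02)]),np.nanmedian(Z[abs(Z)<.02]))
    for k,lim in HUE.items():
        m=cv2.inRange(H,*lim)>0
        m&=(Z>.01)&(Z<.14)&(P[...,0]<.58)&(P[...,0]>.2)
        m=cv2.morphologyEx(m.astype(np.uint8),cv2.MORPH_OPEN,np.ones((3,3)))>0
        cen=np.nanmedian(P[m],0);print(k,m.sum(),cen)
        nb=near(P,cen,.16); dark=(H[...,2]<75)&nb
        cv=dark&near(P,cen,.09)&(Z>.1135)&(Z<.125)
        fin=dark&(Z>.10)&(Z<.1135)
        mat=(H[...,2]<75)&nb&(Z<.012)&(Z>-.004)
        for t,mm in(("cover",cv),("fin",fin),("mat",mat)):
            if mm.sum()>5:print(' ',t,mm.sum(),rect(P[mm]),np.median(P[mm],0))
    blue=(cv2.inRange(H,(105,120,40),(125,255,255))>0)
    for t,lo,hi in(("binrim",.074,.088),("lid",.005,.03)):
        mm=blue&(Z>lo)&(Z<hi)&(P[...,0]<.8)&(P[...,0]>.2)&(abs(P[...,1])<.3)
        print(t,mm.sum(),rect(P[mm]),np.median(P[mm],0))
E
```

```text
top bench noise 0.0037834635546018266 0.0006334992940699724
a 689 [0.45925229 0.271202   0.08027407]
  cover 646 (array([0.41496356, 0.31296045]), 95.43650817871094, 38.35186004638672, np.float64(0.6009839784474399)) [0.41551658 0.31395397 0.11813119]
  fin 170 (array([0.38500568, 0.28819968]), 146.20431518554688, 40.12709426879883, np.float64(1.1514580441862734)) [0.36893634 0.24686022 0.10838857]
  mat 878 (array([0.41648907, 0.28910767]), 150.1140594482422, 137.8154296875, np.float64(0.7195349272674534)) [0.39520758 0.27359767 0.00413061]
b 886 [ 0.49504134 -0.23469883  0.07727204]
  cover 630 (array([ 0.46366196, -0.29155255]), 115.56810760498047, 43.60293960571289, np.float64(2.7385963263782234)) [ 0.47275908 -0.29585858  0.11884087]
  fin 180 (array([ 0.44110342, -0.2797457 ]), 153.07879638671875, 44.74176788330078, np.float64(2.6817080762798495)) [ 0.40793593 -0.24840468  0.10885871]
  mat 971 (array([ 0.46231494, -0.26154913]), 183.7589111328125, 138.69883728027344, np.float64(2.835811027229931)) [ 0.45855288 -0.22743306  0.00458247]
binrim 440 (array([ 0.65566644, -0.0008196
[... 938 characters left out ...]
42871094, np.float64(2.871718428207469)) [ 0.47094774 -0.29992592  0.11824828]
  fin 203 (array([ 0.40446704, -0.25079491]), 56.91099166870117, 15.024811744689941, np.float64(2.844062698709487)) [ 0.40436265 -0.25300363  0.1072882 ]
  mat 1331 (array([ 0.51829059, -0.29932922]), 246.07003784179688, 157.39183044433594, np.float64(2.5602753208442612)) [ 0.46948115 -0.31160675  0.00427676]
binrim 502 (array([ 0.65663013, -0.00158492]), 195.44888305664062, 149.65399169921875, np.float64(1.6022426187767673)) [ 0.6550023  -0.04756786  0.07858134]
lid 3959 (array([ 0.53355957, -0.00300546]), 397.98419189453125, 211.86212158203125, np.float64(0.067281756401058)) [ 0.46146864 -0.01673512  0.01637249]
```

```bash
cat > geo.py <<'E'
from vis import *
from cell import inverse_kinematics as ik
FIN=np.array([-.082,0,.080])       # tub frame, origin under centre
SGN={'a':-1,'b':1}                 # open side along y
def tool_in_tub(e,flip=0):
    z=np.array([np.cos(e),0,-np.sin(e)]);y=np.array([0,1.,0])*(-1 if flip else 1)
    return R.from_matrix(np.stack([np.cross(y,z),y,z],1))
def tool_pose(pos,Rt,e,flip=0):    # tub base pos, Rotation of tub -> TCP pose
    Rg=Rt*tool_in_tub(e,flip)
    return pos+Rt.apply(FIN)+.019*Rg.as_matrix()[:,2],Rg.as_rotvec()
def tip_rot(k,psi,pitch,lat):      # pitch: mouth below level(+)/deg from upright = 90+pitch; lat: angle of down dir from +x toward open side
    d=np.array([np.cos(pitch)*np.cos(lat),SGN[k]*np.cos(pitch)*np.sin(lat),np.sin(pitch)])
    ax=np.cross(d,[0,0,-1]);s=np.linalg.norm(ax)
    q=R.from_rotvec(ax/s*np.arctan2(s,-d[2]))
    # slide direction (tub z, horizontal) to azimuth psi
    h=q.apply([0,0,1]);return R.from_euler('z',psi-np.arctan2(h[1],h[0]))*q
def tip_pose(k,psi,pitch,lat,corner):  # put open/+x mouth corner at 'corner'
    Rt=tip_rot(k,psi,pitch,lat)
    return corner-Rt.apply([.046,SGN[k]*.046*np.sin(min(lat*2,np.pi/2)),.11]),Rt
E
python3 - <<'E'
from geo import *
T={'a':(.431,.288,.597),'b':(.4795,-.2698,-.27)}
D=np.radians
for k,(x,y,w) in T.items():
  for e in (0,15,30,45,60,75,90):
   for f in (0,1):
    ok=[ik(*tool_pose(np.array([x,y,h]),R.from_euler('z',w),D(e),f)) is not None for h in(.004,.1,.25)]
    res=[]
    for pitch in(30,40,50):
     for psi in range(-180,180,15):
      good=1
      for lat in (0,45):
       p,Rt=tip_pose(k,D(psi),D(pitch),D(lat),np.array([.655,0,.14]))
       if ik(*tool_pose(p,Rt,D(e),f)) is None: good=0;break
      if good: res.append((pitch,psi))
    print(k,e,f,ok,res)
E
```

```text
a 0 0 [False, False, False] [(30, -150), (30, -135), (30, -120), (30, -105), (30, -90), (30, -75), (30, -60), (30, -45), (30, -30), (30, -15), (30, 0), (30, 15), (30, 30), (30, 45), (30, 60), (40, -120), (40, -105), (40, -90), (40, -75), (40, -60), (40, -45), (40, -30), (40, -15), (40, 0), (40, 15), (40, 30), (40, 45), (40, 60), (50, -120), (50, -105), (50, -90), (50, -75), (50, -60), (50, -45), (50, -30), (50, -15), (50, 0), (50, 15), (50, 30), (50, 45), (50, 60), (50, 75)]
a 0 1 [False, False, False] [(30, -180), (30, -165), (30, -75), (30, -60), (30, -45), (30, -30), (30, -15), (30, 0), (30, 15), (30, 30), (30, 45), (30, 60), (30, 75), (30, 90), (30, 105), (30, 120), (30, 135), (30, 150), (30, 165), (40, -180), (40, -165), (40, -75), (40, -60), (40, -45), (40, -30), (40, -15), (40, 0), (40, 15), (40, 30), (40, 45), (40, 60), (40, 75), (40, 90), (40, 105), (40, 120), (40, 135), (40, 150), (40, 165), (50, -180), (50, -90), (50, -75), (50, -60), (50, -45), (50, -30), (50, -15), (50, 0), (50, 15), (50, 30), (50, 45), (50, 60), (50, 75), (50, 90), (50, 105), (50, 120), (50, 135), (50, 
[... 7381 characters left out ...]
, 15), (30, 30), (30, 45), (30, 60), (30, 75), (40, 30), (40, 45), (40, 60), (50, 45), (50, 60)]
b 60 0 [False, True, True] [(30, -150), (30, -135), (30, -120), (30, -105), (30, -90), (30, -75), (30, -60), (30, 30), (30, 45), (30, 60), (30, 75), (40, -150), (40, -135), (40, -120), (40, -105), (40, -90), (40, -75), (40, 45), (40, 60), (50, -165), (50, -150), (50, -135), (50, -120), (50, -105), (50, -90), (50, -75), (50, 135), (50, 165)]
b 60 1 [True, True, True] [(30, 30), (30, 45), (30, 60), (30, 75), (40, 45), (40, 60), (50, -165), (50, -150), (50, 135), (50, 165)]Traceback (most recent call last):
  File "<stdin>", line 14, in <module>
ValueError: time passes only in moves, steps and waits
```

```bash
python3 - <<'E'
from geo import *
T={'a':(.431,.288,.597),'b':(.4795,-.2698,-.27)}
D=np.radians; n=0
def f3(j): return None if j is None else np.round(j,1).tolist()
for k,(x,y,w) in T.items():
  for e in (70,80):
   for f in (0,1):
    print(k,e,f,'pick',f3(ik(*tool_pose(np.array([x,y,.004]),R.from_euler('z',w),D(e),f))))
    for psi in ((-180,-165,-150,-120,-90) if k=='a' else (180,165,150,135,120,90,-150,-120)):
      dr=np.array([np.cos(D(psi)),np.sin(D(psi)),0]);c=np.array([.656,-.02 if k=='a' else 0,.15])-.03*dr
      js=[]
      for st in ('u',(-45,0),(0,0),(35,0),(35,25),(35,45)):
        p,Rt=(c-.046*dr+[0,0,.15],R.from_euler('z',D(psi))) if st=='u' else tip_pose(k,D(psi),D(st[0]),D(st[1]),c)
        js.append(f3(ik(*tool_pose(p,Rt,D(e),f))))
      if js.count(None)<2: print('  ',psi,*js)
E
```

```text
a 70 0 pick [0.5, -0.3, 2.5, 0.1, 0.6, -1.7]
   -180 [-0.0, 0.8, 0.6, -0.0, 2.1, 1.5] [-0.1, 0.3, 1.7, 0.0, 0.7, 1.5] [-0.1, -0.1, 2.3, 2.8, 0.4, -1.3] [-0.1, 0.3, 2.6, 3.0, 1.6, -1.5] [0.1, 0.4, 2.5, 3.4, 1.6, -2.0] [0.3, 0.5, 2.5, 3.7, 1.7, -2.3]
   -165 [0.0, 0.8, 0.6, -0.1, 2.1, 1.3] [-0.1, 0.3, 1.7, 0.2, 0.8, 1.1] [-0.3, -0.0, 2.3, 2.1, 0.6, -0.8] [-0.4, 0.4, 2.5, 2.5, 1.6, -1.4] [-0.2, 0.4, 2.6, 2.8, 1.7, -1.9] [0.0, 0.5, 2.5, 3.2, 1.8, -2.2]
   -150 [0.1, 0.7, 0.7, -0.2, 2.0, 1.1] [-0.1, 0.3, 1.7, 0.3, 0.8, 0.8] [-0.4, 0.0, 2.2, 1.7, 0.9, -0.6] [-0.6, 0.4, 2.4, 2.1, 1.7, -1.3] [-0.5, 0.4, 2.5, 2.4, 1.7, -1.7] [-0.3, 0.5, 2.5, 2.6, 1.8, -2.2]
   -120 [0.2, 0.5, 1.0, -0.3, 1.8, 0.7] [-0.1, 0.3, 1.7, 0.5, 1.0, 0.2] [-0.5, 0.3, 2.0, 1.3, 1.3, -0.6] [-0.6, 0.6, 2.0, 1.6, 1.9, -1.0] [-0.6, 0.5, 2.2, 1.7, 1.8, -1.5] [-0.6, 0.5, 2.3, 1.8, 1.9, -1.9]
   -90 [0.3, 0.3, 1.4, -0.3, 1.6, 0.3] [-0.1, 0.3, 1.7, 0.5, 1.2, -0.2] [-0.4, 0.5, 1.7, 1.0, 1.7, -0.7] [-0.5, 0.8, 1.6, 1.3, 2.1, -0.8] [-0.6, 0.7, 1.7, 1.4, 2.1, -1.3] [-0.6, 0.7, 1.9, 1.4, 2.1, -1.7]
a 70 1 pick [0.5, -0.3, 2.5, 0.1, 0
[... 6223 characters left out ...]
-0.0, 0.2, 1.8, -0.3, 0.5, -1.1] [0.1, 0.0, 2.4, 3.7, 0.7, 1.2] [0.2, 0.6, 2.4, 3.6, 1.9, 1.5] [0.0, 0.6, 2.5, 3.4, 1.9, 1.9] [-0.1, 0.6, 2.5, 3.1, 2.0, 2.3]
   150 [-0.2, 0.6, 0.9, 0.1, 1.8, -1.2] [0.0, 0.2, 1.8, -0.5, 0.6, -0.7] [0.3, 0.1, 2.3, 4.2, 0.9, 0.9] [0.4, 0.6, 2.3, 4.0, 1.9, 1.4] [0.3, 0.6, 2.4, 3.8, 1.9, 1.8] [0.1, 0.6, 2.5, 3.6, 2.0, 2.2]
   135 [-0.2, 0.5, 1.0, 0.1, 1.8, -1.0] [0.0, 0.2, 1.8, -0.6, 0.8, -0.4] None [0.5, 0.6, 2.2, 4.3, 1.9, 1.2] [0.4, 0.6, 2.3, 4.2, 1.9, 1.7] [0.3, 0.6, 2.4, 4.1, 2.0, 2.1]
   -150 [0.1, 0.6, 0.9, -0.1, 1.8, -2.0] [-0.1, 0.2, 1.8, 0.6, 0.7, -2.5] [-0.4, 0.1, 2.3, 2.0, 1.0, 2.2] [-0.5, 0.6, 2.3, 2.2, 1.9, 1.8] [-0.5, 0.6, 2.3, 2.1, 1.9, 2.2] None
```

```bash
cat >> vis.py <<'E'
def big(m):
    m=cv2.morphologyEx(m.astype(np.uint8),cv2.MORPH_OPEN,np.ones((2,2)))
    n,l,s,_=cv2.connectedComponentsWithStats(m); return l==1+np.argmax(s[1:,4]) if n>1 else m>0
def tub(caps,k):
    """tub base xy, yaw (cover rectangle of top+side views, fin tells direction); mat xy,yaw"""
    cs,fs=[],[]
    for c in caps:
        P,H=cloud(c);Z=P[...,2]
        m=cv2.inRange(H,*HUE[k])>0; m&=(Z>.03)&(Z<.12)&(P[...,0]<.58)&(P[...,0]>.2)&(P[...,1]<.45)&(P[...,1]>-.45)
        cen=np.nanmedian(P[big(m)],0)
        dark=(H[...,2]<80)&(H[...,1]<140)
        cs.append(P[big(dark&near(P,cen,.1)&(Z>.1155)&(Z<.122))]); fs.append(P[dark&near(P,cen,.16)&(Z>.10)&(Z<.1115)])
    cs=[x for x in cs if len(x)>60]
    C=np.mean([rect(x)[0] for x in cs],0); F=np.median(np.vstack(fs)[:,:2],0)
    out=[]
    for x in cs:
        c0,w,h,a=rect(x); s=1 if k=='a' else -1
        for _ in (0,1):
            b=c0-s*.029*np.array([-np.sin(a),np.cos(a)])
            if np.dot(F-b,[np.cos(a),np.sin(a)])<-.05: break
            a+=np.pi
        a=(a+np.pi)%(2*np.pi)-np.pi
        out.append((*np.round(b,4),round(a,3),int(w),int(h)))
    return out
def mat(caps,xy,z=(.0015,.008)):
    pts=[]
    for c in caps:
        P,H=cloud(c);Z=P[...,2]
        m=(H[...,2]<70)&near(P,xy,.115)&(Z>z[0])&(Z<z[1]); pts.append(P[cv2.morphologyEx(m.astype(np.uint8),cv2.MORPH_OPEN,np.ones((3,3)))>0])
    return rect(np.vstack(pts))
E
cat > /tmp/p.py <<'E'
from vis import *
C=[dict(np.load(f"/tmp/{n}0.npz")) for n in("top","side")]
for k,m in(('a',(.425,.288)),('b',(.4795,-.268))):
    print(k,tub(C,k)); print('mat',mat(C,m),[mat([c],m) for c in C])
for c in C:
    P,H=cloud(c);Z=P[...,2];blue=cv2.inRange(H,(105,120,30),(125,255,255))>0
    print('rim',rect(P[blue&(Z>.074)&(Z<.086)&near(P,(.656,0),.135)]))
    print('lid',rect(P[big(blue&(Z>.010)&(Z<.022)&near(P,(.455,0),.16)&(P[...,0]<.57))]))
    print('grip',rect(P[big((H[...,2]<80)&(Z>.04)&(Z<.06)&near(P,(.455,0),.1))]))
    red=(cv2.inRange(H,(0,130,60),(4,255,255))|cv2.inRange(H,(174,130,60),(180,255,255)))>0
    m=red&near(P,(.656,.13),.09)&(Z>.08);print('clamp',m.sum(),np.median(P[m],0),P[m].min(0),P[m].max(0))
E
python3 /tmp/p.py
```

```text
a [(np.float64(0.431), np.float64(0.2884), np.float64(0.645), 92, 36), (np.float64(0.4395), np.float64(0.287), np.float64(0.692), 100, 36)]
mat (array([0.41908365, 0.29013593]), 138.96775817871094, 135.6548614501953, np.float64(2.312137283646946)) [(array([0.41865295, 0.29126477]), 137.09608459472656, 131.1450958251953, np.float64(2.290352892246207)), (array([0.41655725, 0.25777423]), 166.50128173828125, 111.70416259765625, np.float64(2.880755998524707))]
b [(np.float64(0.4998), np.float64(-0.297), np.float64(-0.714), 138, 50), (np.float64(0.5043), np.float64(-0.2445), np.float64(0.734), 201, 77)]
mat (array([ 0.47894257, -0.27123328]), 141.8800048828125, 139.2894744873047, np.float64(1.1718176444038202)) [(array([ 0.46019748, -0.24024956]), 176.984130859375, 94.1851806640625, np.float64(0.41211615591697826)), (array([ 0.47814987, -0.27506348]), 139.84510803222656, 136.73129272460938, np.float64(2.7753093335855104))]
rim (array([ 0.65566644, -0.00081965]), 186.34107971191406, 148.77857971191406, np.float64(1.6130269876619077))
lid (array([ 0.421599  , -0.00791913]), 192.35166931152344, 153.66024780273438, np.float64(1.7911714755498676))
grip (array([ 0.42247888, -0.00943627]), 61.49014663696289, 16.50958824157715, np.float64(1.7877078681046514))
clamp 87 [0.64883878 0.11613524 0.16399601] [0.63174988 0.1092881  0.15265338] [0.66761506 0.12305735 0.16848752]
rim (array([ 0.65663013, -0.00158492]), 195.44888305664062, 149.65399169921875, np.float64(1.6022426187767673))
lid (array([ 0.44715628, -0.0667395 ]), 307.744384765625, 157.05921936035156, np.float64(1.862933779941956))
grip (array([ 0.4274877 , -0.01252929]), 49.12202072143555, 34.37226486206055, np.float64(1.4585803058388818))
clamp 78 [0.65160911 0.11188864 0.15980639] [0.63200496 0.10536609 0.1505652 ] [0.67218256 0.12075644 0.16557328]
```

```bash
cat >> vis.py <<'E'
def tub(caps,k,verbose=0):
    best=None
    for c in caps:
        P,H=cloud(c);Z=P[...,2]
        m=cv2.inRange(H,*HUE[k])>0; m&=(Z>.03)&(Z<.12)&(P[...,0]<.58)&(P[...,0]>.2)&(abs(P[...,1])<.45)
        cen=np.nanmedian(P[big(m)],0)
        for v in (55,65,75):
            q=big((H[...,2]<v)&near(P,cen,.11)&(Z>.1145)&(Z<.123))
            f=P[(H[...,2]<v)&near(P,cen,.16)&(Z>.10)&(Z<.1115)]
            if q.sum()<60 or len(f)<10: continue
            c0,w,h,a=rect(P[q]); err=abs(w-95)+abs(h-38)
            s=1 if k=='a' else -1; F=np.median(f[:,:2],0)
            for _ in (0,1):
                b=c0-s*.029*np.array([-np.sin(a),np.cos(a)])
                if np.dot(F-b,[np.cos(a),np.sin(a)])<-.03: break
                a+=np.pi
            a=(a+np.pi)%(2*np.pi)-np.pi
            if verbose: print(k,np.round(b,4),round(a,3),round(w),round(h))
            if best is None or err<best[0]: best=(err,b,a)
    return best
E
cat > act.py <<'E'
from geo import *
from cell import manip,cams,order
import sys
E0=np.radians(72); D=np.radians
BIN=np.array([.656,-.001,0]); PSI=D(-120)
MAT={'a':np.array([.420,.289]),'b':np.array([.479,-.271])}
def snap(tag=None,names=("top","side")):
    cs=[cams.capture(n) for n in names]
    if tag:
        for n,c in zip(names,cs): cv2.imwrite(f"pics/{n}_{tag}.png",c["image"])
    return cs
def go(pos,Rt,rate=None,e=E0,back=0):
    p,r=tool_pose(np.array(pos,float),Rt,e); p=p-back*R.from_rotvec(r).as_matrix()[:,2]
    if rate is None: manip.move_pose(p,r)
    else: manip.move_linear(p,rate=rate,rot=r)
yaw=lambda w:R.from_euler('z',w)
def heft(n=20):
    v=[]
    manip.dwell(.3)
    for _ in range(n): manip.dwell(.05); v.append(manip.state()["contact_force"])
    s=manip.state(); v=np.array(v)
    print("heft F",v.mean(0).round(2),"sd",v.std(0).round(2),"grip",round(s["gripper_width"],4),round(s["grasp_force"],1),"t",round(s["clock"],1))
    return v.mean(0)[2]
DIR=np.array([np.cos(PSI),np.sin(PSI),0])
CORNER=BIN-.03*DIR+[0,0,.16]
UP=CORNER-.046*DIR; UP[2]=.30
E
python3 - <<'E'
from act import *
C=snap()
for k in 'ab': print(tub(C,k,1))
k='a'; _,b,w=tub(C,k)
manip.set_gripper(.045,60)
go([*b,.004],yaw(w),back=.12)
print(manip.state()["tool_pos"]); heft()
go([*b,.004],yaw(w),rate=.1)
s=manip.state();print(s["contact_force"],s["clock"])
manip.set_gripper(0,60)
s=manip.state();print(s["contact_force"],s["gripper_width"],s["grasp_force"])
go([*b,.05],yaw(w),rate=.06); heft(8)
snap("grasp_a",("side",))
E
```

```text
a [0.4229 0.2933] 0.52 92 57
a [0.4235 0.2937] 0.52 93 57
a [0.4236 0.2942] 0.539 93 57
a [0.4331 0.2892] 0.599 100 42
a [0.4346 0.2891] 0.65 100 44
a [0.4346 0.2891] 0.65 100 44
(8.562614440917969, array([0.43308064, 0.28919158]), np.float64(0.598927285716599))
b [ 0.4775 -0.2707] -0.274 92 36
b [ 0.485  -0.2926] -0.268 119 75
b [ 0.4851 -0.2934] -0.275 119 77
b [ 0.5028 -0.2492] 0.676 184 79
b [ 0.4701 -0.2295] 1.194 171 92
b [ 0.5039 -0.2457] 0.729 200 78
(4.798820495605469, array([ 0.47746226, -0.27068155]), np.float64(-0.273938475521895))
[0.34017122 0.22591872 0.18091858]
heft F [-0.03 -0.06  0.07] sd [0.39 0.49 0.42] grip 0.0452 0.0 t 3.8
[-0.44891066  0.14599043  0.33339041] 5.1167
[-1.05165465  0.01250472  2.43218031] 0.013754013102225378 59.946044124662876
heft F [ 0.35 -0.15 -2.45] sd [0.5  0.45 0.5 ] grip 0.0136 59.9 t 7.3
```

View pics/side_grasp_a.png

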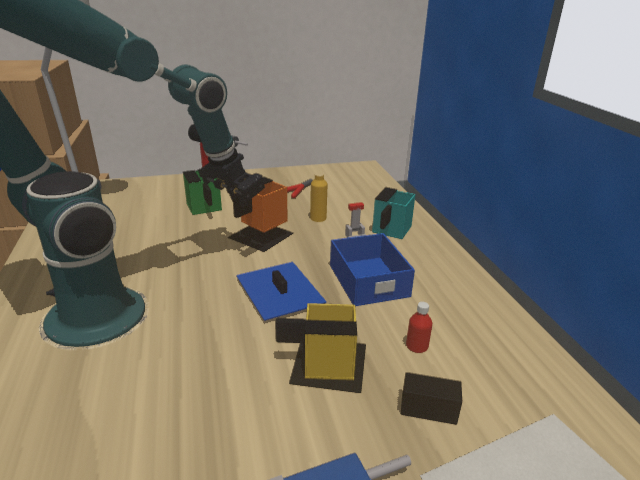

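The orange tub hangs upright in the gripper at about (265,205), clear of its mat. Now pour.

```bash
cat >> act.py <<'E'
def upright_over_bin(): 
    go(UP,yaw(PSI))
def tip(k,pitch=33,lats=(0,25,45),shake=0,corner=CORNER):
    """from UP: tip in small steps over the bin, wait, come back the same way"""
    st=[(-60,0),(-30,0),(0,0),(15,0)]+[(pitch,l) for l in lats]
    for i,(p,l) in enumerate(st):
        c=corner+[0,0,max(0,.10-.10*(i+1)/3)]
        b,Rt=tip_pose(k,PSI,D(p),D(l),c); go(b,Rt,rate=.12 if i<3 else .08)
    manip.dwell(.8)
    for _ in range(shake):
        for dp in (8,0): b,Rt=tip_pose(k,PSI,D(pitch+dp),D(l),c); go(b,Rt,rate=.25)
    cap=snap(f"tip_{k}_{int(manip.state()['clock'])}",("side",))
    for i,(p,l) in enumerate(st[::-1]):
        if (p,l) in ((15,0),(-30,0)): continue
        b,Rt=tip_pose(k,PSI,D(p),D(l),corner+[0,0,.1 if p<0 else 0.03]); go(b,Rt,rate=.2)
    go(UP,yaw(PSI),rate=.2)
E
python3 - <<'E'
from act import *
p,r=manip.state()["tool_pos"],manip.state()["tcp_rot"]
p=p.copy();p[2]+=.25;manip.move_linear(p,rate=.25)
upright_over_bin(); heft()
tip('a'); heft(24)
snap("after_a1",("top",))
E
ls pics
```

```text
heft F [ 0.15 -0.09 -2.52] sd [0.36 0.46 0.56] grip 0.0135 59.9 t 11.9
heft F [-0.02  0.04 -1.93] sd [0.5  0.45 0.42] grip 0.0133 59.8 t 23.1
side0.png
side_grasp_a.png
side_tip_a_17.png
top0.png
top_after_a1.png
```

```bash
python3 -c "
import cv2,numpy as np
a=cv2.imread('pics/side_tip_a_17.png');b=cv2.imread('pics/top_after_a1.png')
cv2.imwrite('pics/m1.png',np.hstack([cv2.resize(a[80:380,150:520],None,fx=1.08,fy=1.6),cv2.resize(b[110:320,200:480],(400,480))])[:, :800])"
```

```text
(no output)
```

View pics/m1.png

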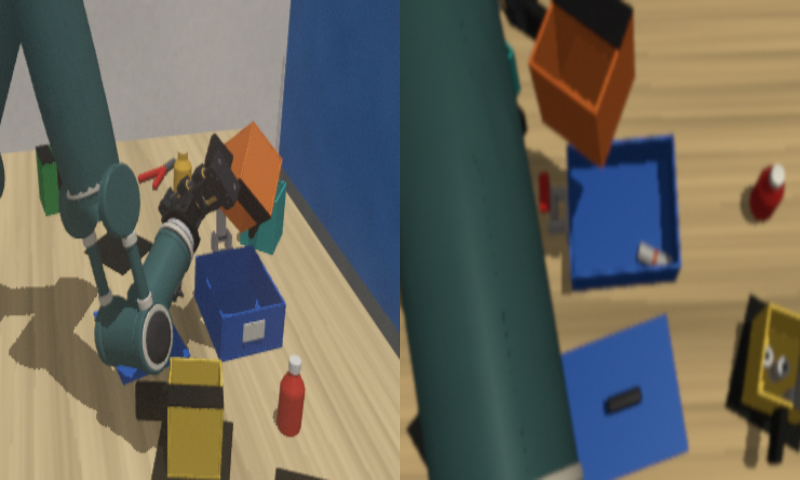

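```bash
cat >> act.py <<'E'
def place(k,w,xy):
    go([*xy,.20],yaw(w))
    go([*xy,.012],yaw(w),rate=.2)
    z=.012
    while z>.001:
        z-=.0015; go([*xy,z],yaw(w),rate=.03)
        f=np.mean([(manip.dwell(.03),manip.state()["contact_force"])[1] for _ in range(5)],0)
        if f[2]>.5: break
    print("down at",round(z,4),f.round(2))
    manip.set_gripper(.045); manip.dwell(.2)
    go([*xy,z],yaw(w),rate=.15,back=.14)
E
python3 - <<'E'
from act import *
C=snap()
for c in C:print('mat a',mat([c],(.42,.289)))
go([.420,.289,.25],yaw(.6))
place('a',.6,MAT['a'])
manip.set_joints([1.11,0.264,1.604,0,1.274,-.037])
C=snap("placed_a")
np.savez("/tmp/pa.npz",t=C[0],s=C[1])
print(tub(C,'a',1));print(tub(C,'b',1)); print('mat',mat(C,(.42,.289)),mat([C[0]],(.42,.289)))
print(manip.state()["clock"])
E
```

```text
mat a (array([0.41894266, 0.37078146]), 32.542545318603516, 14.381288528442383, np.float64(0.3157385198853963))
mat a (array([0.42153741, 0.2917785 ]), 140.83950805664062, 140.78054809570312, np.float64(0.7208175722274628))
down at 0.0 [-0.36  0.22 -2.18]
a [0.4212 0.2984] 0.569 91 56
a [0.4213 0.2985] 0.569 91 56
a [0.4217 0.2982] 0.564 92 57
a [0.4306 0.2925] 0.655 96 42
a [0.43   0.2916] 0.615 96 43
a [0.43   0.2916] 0.615 96 43
(5.079322814941406, array([0.43062258, 0.29250713]), np.float64(0.654998211676427))
b [ 0.4785 -0.2706] -0.334 92 34
b [ 0.4963 -0.2943] -0.601 137 40
b [ 0.497  -0.2982] -0.693 139 46
b [ 0.4696 -0.232 ] 1.192 167 91
b [nan nan] 0.0 0 0
b [ 0.5043 -0.2438] 0.727 199 77
(7.1358795166015625, array([ 0.4785052 , -0.27055576]), np.float64(-0.3336846303650596))
mat (array([0.41938535, 0.28919058]), 143.29705810546875, 133.45947265625, np.float64(2.303401316323159)) (array([0.41890091, 0.29113965]), 137.68911743164062, 129.36798095703125, np.float64(2.3126656548072178))
33.5667
```

```bash
python3 -c "
import cv2,numpy as np
a=cv2.imread('pics/side_placed_a.png');b=cv2.imread('pics/top_placed_a.png')
cv2.imwrite('pics/m2.png',np.hstack([cv2.resize(a[150:390,170:450],(400,343)),cv2.resize(b[150:350,190:510],(400,343))]))"
```

```text
(no output)
```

View pics/m2.png

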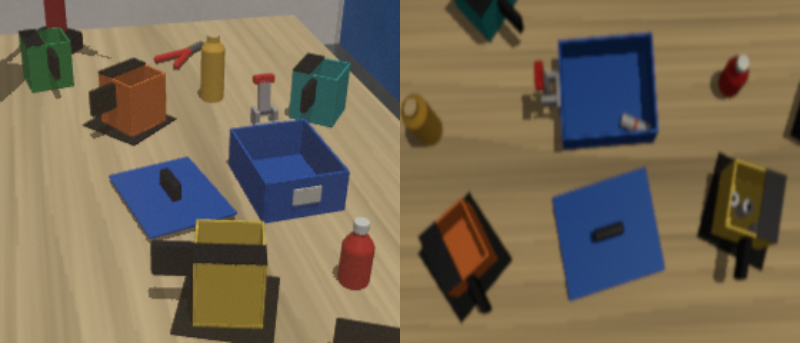

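```bash
cat >> vis.py <<'E'
def walls(caps,k,cen):
    """coloured wall points near cen: minAreaRect per camera (outer faces), in mm"""
    o=[]
    for c in caps:
        P,H=cloud(c);Z=P[...,2]
        m=(cv2.inRange(H,(HUE[k][0][0]-1,90,25),HUE[k][1])>0)&near(P,cen,.1)&(Z>.015)&(Z<.118)
        m=cv2.morphologyEx(m.astype(np.uint8),cv2.MORPH_OPEN,np.ones((3,3)))>0
        o.append(P[m])
    return o
E
python3 - <<'E'
from vis import *
d=np.load("/tmp/pa.npz",allow_pickle=True);C=[d['t'].item(),d['s'].item()]
C0=[dict(np.load(f"/tmp/{n}0.npz")) for n in("top","side")]
for nm,CC in(("start",C0),("now",C)):
    w=walls(CC,'a',(.425,.29)); 
    for n,x in zip(("top","side"),w):
        print(nm,n,len(x),rect(x))
    for th in (.55,.6,.65,.7,.75):
        u=np.array([np.cos(th),np.sin(th)]);v=np.array([-u[1],u[0]])
        xx=[(np.percentile(x[:,:2]@u,[1,99]).round(4),np.percentile(x[:,:2]@v,[1,99]).round(4)) for x in w]
        print(th,xx)
E
```

```text
start top 696 (array([0.42939651, 0.2871369 ]), 103.6399154663086, 95.77893829345703, np.float64(0.5911114405494343))
start side 1514 (array([0.42054819, 0.2800065 ]), 131.27249145507812, 101.25045776367188, np.float64(0.6043117313875483))
0.55 [(array([0.4683, 0.5673]), array([-0.0287,  0.0631])), (array([0.4688, 0.569 ]), array([-0.0304,  0.0693]))]
0.6 [(array([0.4683, 0.5664]), array([-0.0533,  0.0395])), (array([0.4691, 0.569 ]), array([-0.0557,  0.0419]))]
0.65 [(array([0.4675, 0.565 ]), array([-0.081 ,  0.0158])), (array([0.4669, 0.5685]), array([-0.0826,  0.0152]))]
0.7 [(array([0.4639, 0.5628]), array([-0.1089, -0.0079])), (array([0.4634, 0.5675]), array([-0.11 , -0.011]))]
0.75 [(array([0.4589, 0.5596]), array([-0.1363, -0.0315])), (array([0.458 , 0.5654]), array([-0.1373, -0.0357]))]
now top 688 (array([0.42569611, 0.28936169]), 105.27873229980469, 96.17823028564453, np.float64(0.5849628008036867))
now side 1520 (array([0.41652625, 0.28206366]), 136.60276794433594, 104.08580780029297, np.float64(0.5971152043318817))
0.55 [(array([0.4669, 0.5665]), array([-0.0249,  0.0667])), (array([0.4683, 0.5678]), array([-0.0271,  0.0734]))]
0.6 [(array([0.4677, 0.5662]), array([-0.0499,  0.0432])), (array([0.4689, 0.5682]), array([-0.0521,  0.0463]))]
0.65 [(array([0.4669, 0.5646]), array([-0.0776,  0.0195])), (array([0.4667, 0.5686]), array([-0.0791,  0.0195]))]
0.7 [(array([0.4638, 0.5629]), array([-0.1053, -0.0042])), (array([0.4631, 0.5682]), array([-0.1065, -0.0051]))]
0.75 [(array([0.4587, 0.5598]), array([-0.1328, -0.0279])), (array([0.4581, 0.5658]), array([-0.1337, -0.0296]))]
```

```bash
cat >> act.py <<'E'
def grab(b,w,z=.004):
    manip.set_gripper(.045,60)
    go([*b,z],yaw(w),back=.13); go([*b,z],yaw(w),rate=.12); manip.set_gripper(0,60)
E
python3 - <<'E'
from act import *
b=np.array([.4288,.2897]);w=.6
grab(b,w); go([*b,.016],yaw(w),rate=.08)
t=b+[-.0083,.0013]
go([*t,.016],yaw(w),rate=.05); go([*t,.0045],yaw(w),rate=.03)
print(manip.state()["contact_force"])
manip.set_gripper(.045); manip.dwell(.2); go([*t,.004],yaw(w),rate=.2,back=.14)
manip.set_joints([1.11,0.264,1.604,0,1.274,-.037])
C=snap("placed_a2")
np.savez("/tmp/pa2.npz",t=C[0],s=C[1])
for k,cen,th in(('a',(.425,.29),.6),('b',(.4795,-.27),-.27)):
    x=np.vstack(walls(C,k,cen)); u=np.array([np.cos(th),np.sin(th)]);v=np.array([-u[1],u[0]])
    for d in(-.06,0,.06):
        uu=np.array([np.cos(th+d),np.sin(th+d)]);vv=np.array([-uu[1],uu[0]])
        print(k,th+d,np.percentile(x[:,:2]@uu,[1,99]).round(4),np.percentile(x[:,:2]@vv,[1,99]).round(4))
print(tub(C,'b'),manip.state()["clock"])
E
```

```text
[ 0.71871783 -0.02810956 -1.20996339]
a 0.54 [0.46   0.5627] [-0.019   0.0815]
a 0.6 [0.4609 0.5621] [-0.0484  0.0493]
a 0.6599999999999999 [0.4598 0.5615] [-0.08    0.0178]
b -0.33 [0.4911 0.5899] [-0.1507 -0.0503]
b -0.27 [0.4859 0.5811] [-0.1817 -0.0841]
b -0.21000000000000002 [0.4752 0.573 ] [-0.2149 -0.1142]
(6.452140808105469, array([ 0.47769046, -0.27054203]), np.float64(-0.29683846510326717)) 41.4917
```

```bash
python3 - <<'E'
from act import *
b=np.array([.4782,-.2705]);w=-.275
go([.45,0,.30],yaw(0))
grab(b,w)
go([*b,.05],yaw(w),rate=.08); heft(10)
go([*b,.30],yaw(w),rate=.25)
C=snap()
for c in C: print('mat b',mat([c],(.479,-.271)))
upright_over_bin(); heft()
tip('b'); heft(24)
snap("after_b1",("top",))
E
ls pics
```

```text
heft F [ 0.21 -0.09 -3.86] sd [0.36 0.51 0.69] grip 0.0136 59.9 t 48.4
mat b (array([ 0.48347504, -0.25610022]), 138.304443359375, 112.74231719970703, np.float64(2.7677550108373916))
mat b (array([ 0.47896136, -0.27195578]), 140.1598663330078, 138.055908203125, np.float64(1.1742629589167308))
heft F [-0.07  0.09 -3.83] sd [0.53 0.71 0.48] grip 0.0138 59.9 t 53.3
heft F [-0.08  0.22 -2.01] sd [0.57 0.39 0.39] grip 0.0135 59.9 t 64.6
m1.png
m2.png
side0.png
side_grasp_a.png
side_placed_a.png
side_placed_a2.png
side_tip_a_17.png
side_tip_b_59.png
top0.png
top_after_a1.png
top_after_b1.png
top_placed_a.png
top_placed_a2.png
```

```bash
sed -i 's/while z>.001:/while z>-.005:/' act.py; python3 - <<'E'
from act import *
m=np.array([.479,-.2715]);w=-.275;t=m-.007*np.array([np.cos(w),np.sin(w)])
go([*t,.25],yaw(w))
place('b',w,t)
go([.45,0,.30],yaw(0))
manip.set_joints([1.11,0.264,1.604,0,1.274,-.037])
C=snap("placed_b")
np.savez("/tmp/pb.npz",t=C[0],s=C[1])
x=np.vstack(walls(C,'b',(.479,-.271)))
for th in(-.33,-.275,-.22):
        uu=np.array([np.cos(th),np.sin(th)]);vv=np.array([-uu[1],uu[0]])
        print(th,np.percentile(x[:,:2]@uu,[1,99]).round(4),np.percentile(x[:,:2]@vv,[1,99]).round(4))
print(tub(C,'b'),manip.state()["clock"])
c=C[0];P,H=cloud(c);Z=P[...,2];blue=cv2.inRange(H,(105,120,30),(125,255,255))>0
print('lid',rect(P[big(blue&(Z>.010)&(Z<.022)&near(P,(.455,0),.2)&(P[...,0]<.57))]))
print('grip',rect(P[big((H[...,2]<80)&(Z>.04)&(Z<.06)&near(P,(.455,0),.15))]))
print('rim',rect(P[blue&(Z>.074)&(Z<.086)&near(P,(.656,0),.135)]))
a=cv2.imread('pics/side_placed_b.png');b=cv2.imread('pics/top_placed_b.png')
cv2.imwrite('pics/m3.png',np.hstack([cv2.resize(a[150:390,170:450],(400,343)),cv2.resize(b[150:350,190:510],(400,343))]))
E
```

```text
down at 0.003 [-1.91  0.78  5.68]
-0.33 [0.4863 0.5855] [-0.1539 -0.053 ]
-0.275 [0.4817 0.5771] [-0.1817 -0.084 ]
-0.22 [0.4721 0.5693] [-0.2117 -0.1117]
(5.359901428222656, array([ 0.47215055, -0.27181759]), np.float64(-0.29771025088610514)) 76.2917
lid (array([nan, nan]), 0.0, 0.0, np.float64(0.0))
grip (array([nan, nan]), 0.0, 0.0, np.float64(0.0))
rim (array([ 0.65567712, -0.00104726]), 186.57322692871094, 148.58102416992188, np.float64(1.6125322888446687))
```

View pics/m3.png

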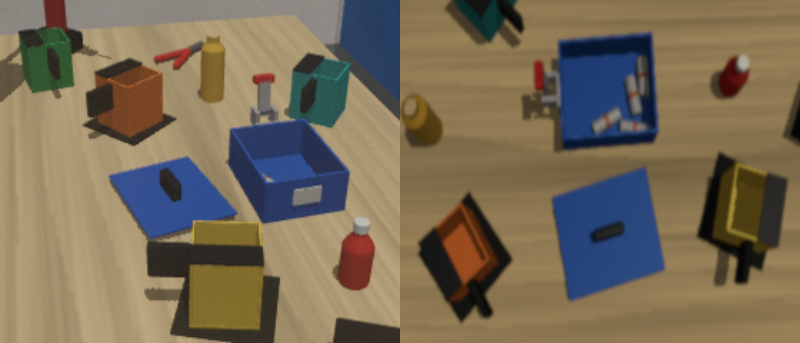

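```bash
python3 - <<'E'
from vis import *
d=np.load("/tmp/pb.npz",allow_pickle=True)
for n in 'ts':
    c=d[n].item();P,H=cloud(c);Z=P[...,2];blue=cv2.inRange(H,(105,120,30),(125,255,255))>0
    m=blue&near(P,(.42,-.008),.14)&(P[...,0]<.56);print(m.sum(),np.nanpercentile(Z[m],[1,25,50,75,99]) if m.sum() else '')
    if n=='t': print(P[280:310:10,340:380:15,:].round(3),c["z_map"][290:300,355:360])
    if m.sum():
        print('lid',rect(P[m&(Z>.011)&(Z<.022)]))
        g=(H[...,2]<80)&(Z>.044)&(Z<.056)&near(P,(.422,-.009),.08);print('grip',g.sum(),rect(P[g]) if g.sum() else '')
E
```

```text
4471 [0.01158287 0.01507628 0.01651061 0.01796916 0.03869266]
[[[ 0.464  0.041  0.015]
  [ 0.464  0.002  0.012]
  [ 0.463 -0.035  0.017]]

 [[ 0.439  0.041  0.016]
  [ 0.438  0.003  0.014]
  [ 0.437 -0.035  0.016]]

 [[ 0.414  0.042  0.016]
  [ 0.413  0.004  0.016]
  [ 0.412 -0.034  0.018]]] [[1.1261903 1.1233543 1.1242908 1.1205088 1.1225718]
 [1.1214283 1.1222849 1.123579  1.1241547 1.1239334]
 [1.1205615 1.1229087 1.1217343 1.122354  1.1223925]
 [1.1224207 1.124471  1.1233683 1.1228776 1.1252893]
 [1.1184388 1.1204385 1.1218771 1.1218501 1.1187038]
 [1.1221092 1.1213015 1.122076  1.1189815 1.1205144]
 [1.1225171 1.1204193 1.1203443 1.120805  1.1228563]
 [1.1239529 0.        1.1194865 1.1213548 1.1188982]
 [1.1193476 1.1228889 1.1203051 1.1204515 1.1187646]
 [1.1221943 1.1218144 1.1192116 1.1187971 1.1250043]]
lid (array([0.44962738, 0.0006475 ]), 194.30123901367188, 153.63592529296875, np.float64(1.783717970093765))
grip 170 (array([0.4495369 , 0.00045349]), 58.41666793823242, 17.931692123413086, np.float64(1.7857407408102213))
2620 [0.01312112 0.01558584 0.01653895 0.01745713 0.01974482]
lid (array([ 0.45007733, -0.00274104]), 195.81544494628906, 156.86158752441406, np.float64(1.7849688568577753))
grip 108 (array([ 0.4493092, -0.0013399]), 59.954002380371094, 17.2735595703125, np.float64(1.8148200297793917))
```

```bash
python3 - <<'E'
from act import *
def rot(w,s): # tool down, y along lid x (s=+-1)
    y=s*np.array([np.cos(w),np.sin(w),0]);z=np.array([0,0,-1.]);return R.from_matrix(np.stack([np.cross(y,z),y,z],1)).as_rotvec()
L=np.array([.4496,-.0004]);wl=.214;B=np.array([.656,-.0013]);wb=.037
for s in(1,-1):
    js=[ik([*L,.02],rot(wl,s)),ik([*B,.09],rot(wb,s))];print(s,[None if j is None else j.round(2) for j in js])
s=1 if js is None or abs(ik([*L,.02],rot(wl,1))[5])<abs(ik([*L,.02],rot(wl,-1))[5]) else -1
manip.set_gripper(.05,40)
manip.move_pose([*L,.12],rot(wl,s)); manip.move_linear([*L,.020],rate=.1)
manip.set_gripper(0,50);st=manip.state();print(st["gripper_width"],st["contact_force"])
manip.move_linear([*L,.22],rate=.15); heft(8)
manip.move_linear([B[0],B[1]-.003,.22],rate=.2,rot=rot(wb,s))
manip.move_linear([B[0],B[1]-.003,.125],rate=.1)
manip.move_linear([*B,.108],rate=.05)
z=.108
while z>.084:
    z-=.002; manip.move_linear([*B,z],rate=.03)
    f=np.mean([(manip.dwell(.02),manip.state()["contact_force"])[1] for _ in range(4)],0)
    if f[2]>3: break
print("stop",z,f.round(2),manip.state()["tool_pos"],manip.state()["clock"])
snap("lid")
E
python3 -c "
import cv2,numpy as np
a=cv2.imread('pics/side_lid.png');b=cv2.imread('pics/top_lid.png')
cv2.imwrite('pics/m4.png',np.hstack([cv2.resize(a[150:390,230:510],(400,343)),cv2.resize(b[110:310,240:480],(400,343))]))"
```

```text
1 [array([-0.06,  0.06,  2.25, -0.  ,  0.83, -0.27]), array([-0.04,  0.33,  1.76, -0.  ,  1.05, -0.08])]
-1 [None, None]Traceback (most recent call last):
  File "<stdin>", line 7, in <module>
TypeError: 'NoneType' object is not subscriptable
[ WARN:0@0.006] global loadsave.cpp:275 findDecoder imread_('pics/side_lid.png'): can't open/read file: check file path/integrity
[ WARN:0@0.006] global loadsave.cpp:275 findDecoder imread_('pics/top_lid.png'): can't open/read file: check file path/integrity
Traceback (most recent call last):
TypeError: 'NoneType' object is not subscriptable
```

```bash
cat > lid.py <<'E'
from act import *
def rot(w):
    y=np.array([np.cos(w),np.sin(w),0]);z=np.array([0,0,-1.]);return R.from_matrix(np.stack([np.cross(y,z),y,z],1)).as_rotvec()
L=np.array([.4496,-.0004]);wl=.214;B=np.array([.656,-.0013]);wb=.037
E
python3 - <<'E'
from lid import *
manip.set_gripper(.05,40)
manip.move_pose([*L,.12],rot(wl)); manip.move_linear([*L,.020],rate=.1)
manip.set_gripper(0,50);st=manip.state();print(st["gripper_width"],st["contact_force"])
manip.move_linear([*L,.22],rate=.15); heft(8)
manip.move_linear([B[0],B[1]-.003,.22],rate=.2,rot=rot(wb))
manip.move_linear([B[0],B[1]-.003,.125],rate=.1)
manip.move_linear([*B,.108],rate=.05)
z=.108
while z>.084:
    z-=.002; manip.move_linear([*B,z],rate=.03)
    f=np.mean([(manip.dwell(.02),manip.state()["contact_force"])[1] for _ in range(4)],0)
    if f[2]>3: break
print("stop",z,f.round(2),manip.state()["tool_pos"],manip.state()["clock"])
snap("lid")
E
python3 -c "
import cv2,numpy as np
a=cv2.imread('pics/side_lid.png');b=cv2.imread('pics/top_lid.png')
cv2.imwrite('pics/m4.png',np.hstack([cv2.resize(a[150:390,230:510],(400,343)),cv2.resize(b[110:310,240:480],(400,343))]))"
```

```text
0.017229357695439696 [-0.58211834  0.13440353  0.34675256]
heft F [-0.06 -0.07 -1.93] sd [0.68 0.46 0.45] grip 0.0173 50.0 t 82.8
stop 0.08799999999999998 [-3.92  0.15  8.35] [ 0.65642766 -0.0013262   0.09025354] 88.7583
```

View pics/m4.png

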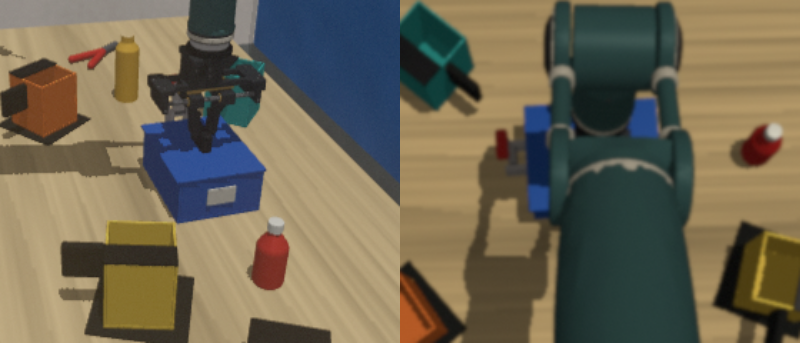

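```bash
python3 - <<'E'
from lid import *
manip.set_gripper(.05); manip.move_linear([*B,.24],rate=.15)
C=snap("lid2")
for c in C:
    P,H=cloud(c);Z=P[...,2];blue=cv2.inRange(H,(105,120,30),(125,255,255))>0
    m=blue&near(P,B,.125)&(Z>.075); print('lid z',np.percentile(Z[m],[5,50,95]).round(4),rect(P[m&(Z>.081)&(Z<.092)]))
    red=(cv2.inRange(H,(0,130,60),(4,255,255))|cv2.inRange(H,(174,130,60),(180,255,255)))>0
    m=red&near(P,(.656,.13),.09)&(Z>.08)
    if m.sum():print('clamp',np.median(P[m],0),P[m].min(0),P[m].max(0))
manip.set_gripper(0,20)
hx=B[0]-.119*np.sin(wb);hy=B[1]+.119*np.cos(wb);hz=.092
r=rot(wb)
manip.move_linear([hx,.175,.24],rate=.25); manip.move_linear([hx,.175,.150],rate=.15)
for th in np.radians([95,85,70,55,40,28,16,8,3,0]):
    q=.060+.004*(1-th/1.6)
    y=hy-q*np.cos(th)+.008*np.sin(th)+.009; z=hz+q*np.sin(th)+.008*np.cos(th)+.002*(th<.3)
    manip.move_linear([hx-(y-hy)*np.sin(wb),y,z],rate=.07)
    f=manip.state()["contact_force"];print(round(np.degrees(th)),f.round(1))
    if np.linalg.norm(f)>20:break
while z>.097:
    z-=.001;manip.move_linear([hx-(y-hy)*np.sin(wb),y,z],rate=.03);manip.dwell(.05)
    f=manip.state()["contact_force"]
    if f[2]>9:break
print(z,manip.state()["tool_pos"],f.round(1),manip.state()["clock"])
p=manip.state()["tool_pos"].copy();p[2]=.25;manip.move_linear(p,rate=.2)
manip.set_joints([1.11,0.264,1.604,0,1.274,-.037])
C=snap("clamp")
c=C[0];P,H=cloud(c)
a,b=C[1]["image"],C[0]["image"]
cv2.imwrite('pics/m5.png',np.hstack([cv2.resize(a[150:390,170:450],(400,343)),cv2.resize(b[150:350,190:510],(400,343))]))
for c in C:
    P,H=cloud(c);Z=P[...,2];red=(cv2.inRange(H,(0,130,60),(4,255,255))|cv2.inRange(H,(174,130,60),(180,255,255)))>0
    m=red&near(P,(.656,.08),.09)&(Z>.06);print('tip',np.median(P[m],0),P[m].max(0))
E
```

```text
lid z [0.083  0.0864 0.0924] (array([ 6.54521606e-01, -8.00247192e-05]), 195.07427978515625, 153.38694763183594, np.float64(1.6158044649417787))
clamp [0.64707564 0.12749181 0.16281158] [0.63247496 0.12086837 0.15686485] [0.66583106 0.13253906 0.16697888]
lid z [0.0822 0.0863 0.0884] (array([ 0.65475024, -0.00375922]), 198.6167449951172, 159.79953002929688, np.float64(1.6279520747800116))
clamp [0.65065781 0.12233189 0.15814783] [0.63285384 0.1179464  0.15050192] [0.67050005 0.12936727 0.16502671]
95 [-0.6 -0.1  0.1]
85 [0.3 0.5 0.2]
70 [-0.8  0.3 -0. ]
55 [1.  0.5 0.3]
40 [ 0.  -0.2  0.2]
28 [ 0.6  0.2 -0.1]
16 [-0.  -0.1  0.2]
8 [ 0.6 -0.   0.1]
3 [ 0.6 -0.  -0.2]
0 [ 0.3 -0.2 -0.8]
0.097 [0.65360588 0.06264888 0.09692703] [-0.5 -0.4  0.6] 98.2333
tip [0.6501861  0.12764386 0.16297827] [0.66870517 0.13476154 0.168134  ]
tip [0.64953267 0.12248215 0.16021413] [0.67146514 0.12983127 0.16504265]
```

View pics/m5.png

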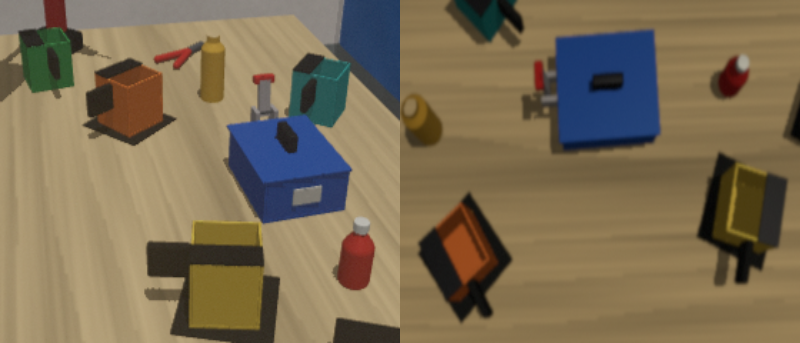

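```bash
python3 - <<'E'
from lid import *
s=manip.state();print(s["gripper_width"],s["grasp_force"],s["tool_pos"],s["clock"])
manip.set_gripper(0,20);print(manip.state()["gripper_width"])
hx=B[0]-.119*np.sin(wb)
manip.move_pose([hx,.20,.24],rot(wb));manip.move_linear([hx,.20,.150],rate=.15)
manip.move_linear([hx,.15,.150],rate=.1)
s=manip.state();print(s["tool_pos"],s["contact_force"])
C=snap("dbg")
a,b=C[1]["image"],C[0]["image"]
cv2.imwrite('pics/m6.png',np.hstack([cv2.resize(a[120:300,260:450],(400,380)),cv2.resize(b[130:270,250:390],(380,380))]))
E
```

```text
0.00034713908714107067 0.0 [0.2785984  0.61472295 0.21753914] 101.6333
0.00033153584317241165
[0.65170488 0.14941576 0.15014822] [ 0.01060779  0.97422928 -1.01319787]
```

View pics/m6.png

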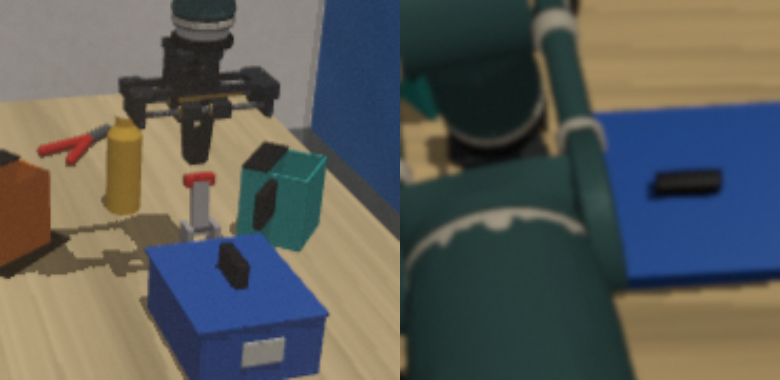

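```bash
python3 - <<'E'
from lid import *
hx=B[0]-.119*np.sin(wb)
def tipz():
    c=cams.capture("side");P,H=cloud(c);Z=P[...,2];red=(cv2.inRange(H,(0,130,60),(4,255,255))|cv2.inRange(H,(174,130,60),(180,255,255)))>0
    m=red&near(P,(.656,.08),.09)&(Z>.06);return np.median(P[m],0).round(3) if m.sum() else None,c["image"]
manip.move_linear([hx,.15,.138],rate=.1)
for y in(.138,.128,.118,.108,.098,.088):
    manip.move_linear([hx,y,.138],rate=.05); t,im=tipz()
    print(y,manip.state()["contact_force"].round(1),t)
cv2.imwrite('pics/m7.png',cv2.resize(im[150:290,290:470],(540,420)))
E
```

```text
0.138 [-0.3  0.3 -0.8] [0.652 0.113 0.161]
0.128 [ 0.   0.2 -0.8] [0.653 0.103 0.16 ]
0.118 [-0.7  0.8 -1.1] [0.653 0.093 0.158]
0.108 [ 0.6 -0.6  0.7] [0.652 0.085 0.155]
0.098 [ 0.5  0.2 -0.2] [0.652 0.081 0.152]
0.088 [-0.7 -1.  -0.4] [0.652 0.08  0.151]
```

View pics/m7.png

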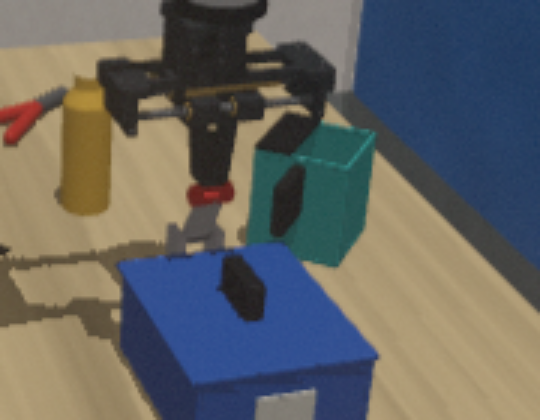

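```bash
python3 - <<'E'
from lid import *
hx=B[0]-.119*np.sin(wb);hy=B[1]+.119*np.cos(wb);hz=.092
def tipz():
    c=cams.capture("side");P,H=cloud(c);Z=P[...,2];red=(cv2.inRange(H,(0,130,60),(4,255,255))|cv2.inRange(H,(174,130,60),(180,255,255)))>0
    m=red&near(P,(.656,.08),.09)&(Z>.06);return np.median(P[m],0).round(3) if m.sum() else None,c["image"]
manip.move_linear([hx,.12,.138],rate=.1)
for th in np.radians([65,55,45,35,25,15]):
    q=.044
    y=hy-q*np.cos(th)+.005*np.sin(th)+.006; z=hz+q*np.sin(th)+.005*np.cos(th)
    manip.move_linear([hx+(hy-y)*np.sin(wb),y,z],rate=.05); t,im=tipz()
    f=manip.state()["contact_force"];print(round(np.degrees(th)),np.round([y,z],3),f.round(1),t)
    if np.linalg.norm(f)>15:break
cv2.imwrite('pics/m8.png',cv2.resize(im[150:290,290:470],(540,420)))
E
```

```text
65 [0.11  0.134] [-0.1  0.3  0.2] [0.653 0.08  0.152]
55 [0.102 0.131] [-0.3 -0.1 -0.6] [0.653 0.079 0.151]
45 [0.096 0.127] [-0.1 -0.2  0.7] [0.652 0.073 0.147]
35 [0.09  0.121] [ 0.7 -0.4 -0.2] [0.654 0.066 0.141]
25 [0.086 0.115] [-0.3 -0.4 -0.5] [0.652 0.06  0.135]
15 [0.082 0.108] [ 0.6 -0.2 -0.3] [0.653 0.056 0.127]
```

View pics/m8.png

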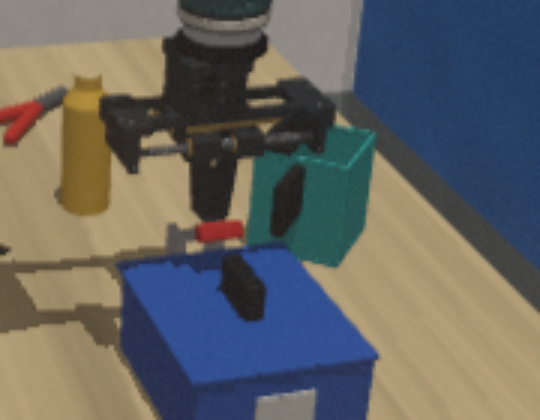

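```bash
python3 - <<'E'
from lid import *
hx=B[0]-.119*np.sin(wb)+.002
p=manip.state()["tool_pos"]
manip.move_linear([p[0],.095,.15],rate=.1); manip.move_linear([hx,.060,.15],rate=.1)
z=.15
while z>.094:
    z-=.002; manip.move_linear([hx,.058,z],rate=.04); manip.dwell(.05)
    f=manip.state()["contact_force"]
    if f[2]>10:break
print(z,manip.state()["tool_pos"],f.round(1))
manip.move_linear([hx,.058,.25],rate=.2)
manip.set_joints([1.11,0.264,1.604,0,1.274,-.037])
C=snap("end")
for c in C:
    P,H=cloud(c);Z=P[...,2];red=(cv2.inRange(H,(0,130,60),(4,255,255))|cv2.inRange(H,(174,130,60),(180,255,255)))>0
    m=red&near(P,(.656,.08),.09)&(Z>.06);print('tip',np.median(P[m],0).round(4),P[m].min(0).round(4),P[m].max(0).round(4))
    blue=cv2.inRange(H,(105,120,30),(125,255,255))>0
    m=blue&near(P,B,.125)&(Z>.075); print('lid z',np.percentile(Z[m],[5,50,95]).round(4))
a,b=C[1]["image"],C[0]["image"]
cv2.imwrite('pics/m9.png',np.hstack([cv2.resize(a[150:390,170:450],(400,343)),cv2.resize(b[150:350,190:510],(400,343))]))
for k,cen,th in(('a',(.42,.291),.6),('b',(.477,-.271),-.275)):
    x=np.vstack(walls(C,k,cen));u=np.array([np.cos(th),np.sin(th)]);v=np.array([-u[1],u[0]])
    print(k,np.percentile(x[:,:2]@u,[1,99]).round(4),np.percentile(x[:,:2]@v,[1,99]).round(4))
print(manip.state()["clock"])
E
```

```text
0.09399999999999994 [0.65344708 0.05804995 0.09383054] [-0.5  0.  -0.1]
tip [0.6526 0.0555 0.1132] [0.6349 0.0492 0.1065] [0.6718 0.0618 0.1184]
lid z [0.083  0.0863 0.0899]
tip [0.6508 0.0492 0.1113] [0.6344 0.0266 0.087 ] [0.6734 0.0686 0.1208]
lid z [0.0824 0.0863 0.0884]
a [0.463  0.5623] [-0.0487  0.049 ]
b [0.4816 0.5771] [-0.1819 -0.084 ]
123.6667
```

View pics/m9.png

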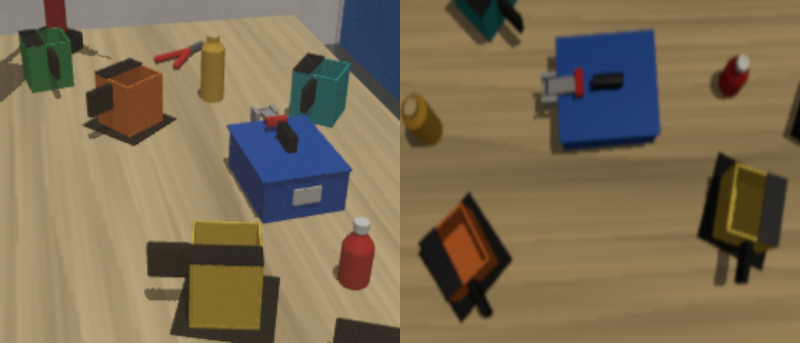

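```bash
python3 - <<'E'
from lid import *
hx=B[0]-.119*np.sin(wb)+.002
manip.move_pose([hx,.058,.2],rot(wb)); manip.move_linear([hx,.058,.1],rate=.1)
z=.1
while z>.072:
    z-=.001; manip.move_linear([hx,.058,z],rate=.03); manip.dwell(.05)
    f=manip.state()["contact_force"]
    if f[2]>12:break
print(z,manip.state()["tool_pos"],f.round(1))
manip.move_linear([hx,.058,.25],rate=.2)
manip.set_joints([1.11,0.264,1.604,0,1.274,-.037])
C=snap("end2")
for c in C:
    P,H=cloud(c);Z=P[...,2];red=(cv2.inRange(H,(0,130,60),(4,255,255))|cv2.inRange(H,(174,130,60),(180,255,255)))>0
    m=red&near(P,(.656,.08),.06)&(Z>.06);print('tip',np.median(P[m],0).round(4),P[m].min(0).round(4),P[m].max(0).round(4))
    blue=cv2.inRange(H,(105,120,30),(125,255,255))>0
    m=blue&near(P,B,.125)&(Z>.075); print('lid z',np.percentile(Z[m],[5,50,95]).round(4))
a,b=C[1]["image"],C[0]["image"]
cv2.imwrite('pics/m10.png',np.hstack([cv2.resize(a[150:390,170:450],(400,343)),cv2.resize(b[150:350,190:510],(400,343))]))
print(manip.state()["clock"])
E
```

```text
0.07899999999999999 [0.6537291  0.05797953 0.08127718] [-4.7 -0.2 12.4]
tip [0.6525 0.0541 0.1024] [0.6349 0.047  0.097 ] [0.6711 0.0595 0.106 ]
lid z [0.0831 0.0863 0.0898]
tip [0.6446 0.0478 0.0983] [0.6349 0.0224 0.0869] [0.6557 0.0558 0.1194]
lid z [0.0822 0.0863 0.0883]
137.0083
```

View pics/m10.png

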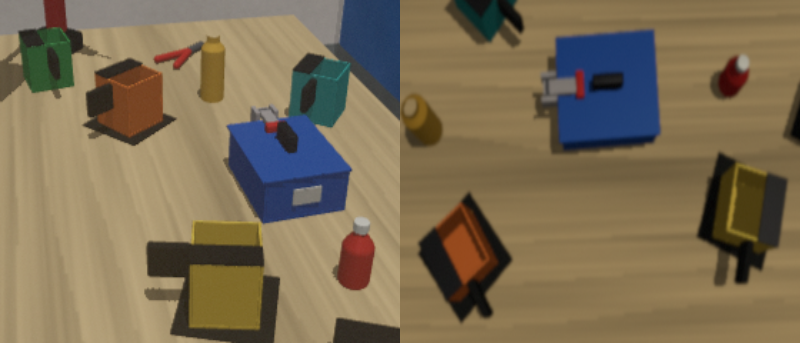

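```bash
python3 -c "
from cell import order
print(order.close_job())"
```

```text
the job is handed in; nothing more can be done
None
```

I handed the job in at about 137 s. Both tubs hefted empty after one tipping (one rod from orange, three from yellow), all four rods are in the bin, the lid is seated and clamped, and both tubs stand back on their mats, orange about 3 mm and yellow about 5 mm off-centre.

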